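# Change the plate of a grater

## Robot

A 6-joint arm with a two-finger parallel gripper is mounted at the origin on a cart in front of the work surface, level with it; the furniture and walls round the work are solid. World frame = base frame: x ahead of the robot, y to its left, z up, the work surface at z = 0. Lengths are in m, angles in rad, forces in N, time in s.
With the tool pointing down it reaches from about 0.425 to 0.925 m from the base axis. Payload 12.5 kg.
Tool frame: the origin (TCP) lies between the finger pads; the fingertips stand r.tips_ahead ahead of it and the grasp point (between the pads) lies 2 mm behind it (r.tips_ahead is the distance from the TCP to the fingertips, in m); z points along the fingers, y is the line along which they close (so a half turn about z gives the same grasp; the last joint's range is limited). The gripper opens to 85 mm and grips with 20 to 120 N. Pads are 22 mm wide; open, the fingers measure 114 mm over their backs; the gripper's body (76 mm by 85 mm) begins 54 mm behind the grasp point. The pads swing forward as they close: fully open they stand 13 mm farther back than shut.
Start: joints at [1.241, 0.491, 1.559, -0, 1.092, -0.106], TCP at [0.139, 0.609, 0.248] pointing down, gripper open.
Joint ranges: [-3.1, 3.1], [-0.84, 2.19], [0.05, 2.79], [-1.13, 4.28], [0.06, 2.93], [-2.69, 2.69]. Speed limits (rad/s): [2.22, 2.22, 2.79, 3.14, 3.14, 3.14].

## Interface

Orientations are given as a unit quaternion [x, y, z, w].
In Python, from plant import r gives the robot as it stands.
- The arm moves only by the tool carry_out, never from a script. Its argument "targets" is a list of rows, each an object of numbers: "tx", "ty", "tz": the shift along the tool's x, y, z in mm; "turn": the turn about the tool's z in rad. A call has 1 to 20 rows; each row is the pose to reach, as a shift and turn from the pose commanded when the call began, along the tool's axes at that moment; what a row does not reach only later rows make up. A row lasts 1/8 s, in which the tool goes at most 62.5 mm and 10.7 degrees, less where a joint would pass 70% of its speed; a pose out of reach is approached as far as the arm can. A call with a gripper value outside its range is refused whole. "fingers" is the opening, from -1 (shut) to 1 (fully open), set as the call begins (left out, the last holds). The fingers move at their own pace and stop on an object; "newtons" is the grip in N (left out, the last holds). Time passes only in rows, so rows that repeat a pose let the fingers close. It gives the time, the measured TCP pose, the force, the opening and the grip force at its end, in the units of the state.
- r.sense(): the state, without advancing time (a new reading comes with each control period).
- r.get_image(name): name is "side" or "top" or "wrist"; returns a dict with "img" (384x512x3 uint8, red, green, blue), "range_z" (384x512 float32, m along the optical axis (not along the pixel's ray), 0 where there is no reading), "fx", "fy", "cx", "cy" (pixels), "camera_from_world" (4x4, takes a point from world to camera coordinates). Camera axes: x right, y up, looking along -z (the intrinsics and any distortion apply to the point x, -y, -z); pixel columns grow to the right and rows downward; lengths in m; the calibration is good to about 2 mm. The wrist camera is an equidistant fisheye: a pixel r from the principal point sees the ray r / f radians off the axis. A picture is of the moment at which its call begins.
- r.hand_in(): hands the job in; it is judged then, once.
The state is a dict: "time_s": time; "q": joint angles; "qd": joint speeds; "tau": joint torques, N m; "ee_pos": TCP position; "orientation": TCP orientation; "wrist_force": force on the tool from outside, world axes, zero at the start; "moment": the same for the moment, N m; "gripper_width": opening from 0.0 (shut) to 1.0 (fully open); "finger_force": force on a finger pad.
Only numpy, scipy, OpenCV 4.12 (cv2) and the standard library are available. Lean on these libraries where they do the work, as an engineer would, in place of code of your own. Each camera call takes 0.05 s, during which the arm holds its last target. There are 200 camera calls.

## Task

Change the plate in the grater: draw the slicing plate out from under the sprung clip and lay it flat on the cutting board, then slide the coarse grating plate (the spare with the few large holes) into the deck the same way round, letting its far edge lift the clip, until it is fully home against the stop. Let go of both plates, and leave the fine plate, the mug and the onion where they are.

Things in the scene. Friction and masses are not known exactly. Their poses are not given: they have to be found in the camera images.
- grater: Grater fixed to the worktop: clear tub with a white deck frame, 195 x 92 mm. Origin: on the worktop under the deck's centre line; x runs along the deck from its open front end to the clip end, y across, z up. A plate slides on two ledges 56 mm above the worktop, from x = -100 to +96 mm. A stop across the deck has its face at x = +65 mm.
- grater_home (a point): Where a plate's origin is when it is fully home against the stop: x = -10, y = 0, z = 56 mm of the grater; same axes as the grater. Guide walls at y = +/-34 mm run from x = -55 to +65 mm of the grater: 2.5 mm high, then sloping outwards as a lead-in to about 8 mm above the ledges at y = +/-40 mm.
- clip_bar (a joint): Sprung steel clip 50 mm wide, hinged across the deck at x = +80, z = 65 mm of the grater. Angle in rad, growing as its nose rises: about 0 on a plate, -0.078 (lower end) with none, 0.7 fully up. Spring force at the nose about 3 N. A plate slid along the ledges lifts it by its lip with some 3 to 9 N of push; sliding on under it or drawing out takes some 1 to 6 N.
- clip_nose (a point): Middle of the underside of the clip's nose, at x = +36 mm of the grater. The lip, bent up at 20 to 25 degrees, reaches forward from it to x = +21 mm and up to about 12 mm above the ledges: lower a plate on to the ledges with its far edge short of x = +18 mm (its origin short of x = -57 mm) and slide it from there.
- slicing_plate: Plate in the grater at the start, under the clip: black frame, steel sheet with one slanting blade. 150 x 64 x 5 mm, 60 to 130 g. Origin: centre of the underside; x points away from its grip, towards the edge under the clip; z up. Grip ridge: upright block 16 (x) x 36 (y) mm, centre at x = -65 mm, from 5 to 29 mm above the underside; pinch it from above.
- coarse_plate: The wanted spare plate, flat on the worktop: same frame, size, mass, grip ridge, origin and axes as the slicing plate, with 21 large round holes (10 mm) in its steel sheet.
- fine_plate: The other spare plate, beside the coarse one (either may be nearer the robot): same frame, size, grip ridge, origin and axes, with 72 small round holes (4 mm). Stays where it is.
- board: White cutting board lying fixed on the worktop between the grater and the spare plates, 220 (x) x 300 (y) x 11 mm. Origin: centre of its underside; its top is at z = 11 mm. Its long side (y) points away from or towards the robot.
- mug: White mug behind the board, 101 mm high. Origin: centre of its underside. Stays where it is.
- onion: Onion behind the grater, about 80 mm. Origin: under its centre. Stays where it is.
There are look-alikes about, which are no part of the job. Leave any red look-alike of the coarse_plate alone.

How it is judged:
On the way, in this order (a step that is already met when the one before it is completed fails the run):
1. the slicing plate is drawn out of the grater and lies on the cutting board (x of slicing_plate in the frame of board between -0.085 and 0.085 m and y of slicing_plate in the frame of board between -0.125 and 0.125 m and z of slicing_plate in the frame of board below 0.016 m and angle between slicing_plate's own z axis and vertical below 0.1 rad), for 0.2 s.
2. the far edge of the coarse plate, slid along the deck, has lifted the clip and is under its nose (x of coarse_plate in the frame of grater above -0.04 m and value of joint clip_bar above -0.03 rad and z of coarse_plate in the frame of grater between 0.052 and 0.062 m).
At the end, for the whole second after the job is handed in: Coarse plate flat on the deck, grip at the open front, far edge within 4.5 mm of the stop, clip resting on it (-0.03 to 0.04 rad). Slicing plate flat on the cutting board, its centre at least 25 mm inside the edges. Both let go and at rest (all of step 1 and x of coarse_plate in the frame of grater between -0.0145 and -0.006 m and y of coarse_plate in the frame of grater between -0.005 and 0.005 m and z of coarse_plate in the frame of grater between 0.053 and 0.059 m and angle between the x axis of coarse_plate and the x axis of grater, either way round below 0.06 rad and angle between coarse_plate's own z axis and vertical below 0.05 rad and x of clip_nose in the frame of coarse_plate between 0.03 and 0.06 m and value of joint clip_bar between -0.03 and 0.04 rad and z of slicing_plate in the frame of board above 0.007 m and linear speed of each of coarse_plate, slicing_plate below 0.02 m/s); the robot touches nothing.
It fails at once if the fine plate is shifted more than 40 mm (distance of fine_plate from where it was at the start of the episode above 0.04 m).
It fails at once if the mug is shifted more than 50 mm (distance of mug from where it was at the start of the episode above 0.05 m).
It fails at once if the onion is shifted more than 50 mm (distance of onion from where it was at the start of the episode above 0.05 m).
It also fails if it takes over 58 s, if anything falls off the work surface, if the arm or the gripper's body presses on something with over 40 N, if the wrist force passes 120 N, or if a joint passes its speed limit or range.

## Working session

There is one attempt and no reset: what is moved stays moved. The work goes in short steps, Python scripts to look and compute and a tool call to move; the robot and the scene stay as the last step left them, time stands still between calls to the robot, and variables do not carry over. Pictures are saved under pics/ and viewed, at most 10 in all, crops included, and the job is handed in when it is done.

Besides the shell and the picture viewer there is one more tool, called after "Emit:" in YAML: its name, and indented under it one key for each argument. carry_out: Moves the arm, as the interface text tells. Its arguments: {"type":"object","properties":{"targets":{"type":"array"},"fingers":{"type":"number"},"newtons":{"type":"number"}},"required":["targets"]}

```bash
mkdir -p pics; cat > h.py <<'E'
import numpy as np, cv2
from plant import r
def snap(n):
    d=r.get_image(n); np.savez(f'/tmp/{n}.npz',**d); return d
def load(n): return dict(np.load(f'/tmp/{n}.npz'))
def cloud(d):  # world points HxWx3 for pinhole cams
    z=d['range_z']; h,w=z.shape; u,v=np.meshgrid(np.arange(w),np.arange(h))
    p=np.stack([(u-d['cx'])/d['fx']*z,-(v-d['cy'])/d['fy']*z,-z,np.ones_like(z)],-1)
    return (p@np.linalg.inv(d['camera_from_world']).T)[...,:3]
def proj(d,P):
    P=np.atleast_2d(P); c=np.c_[P,np.ones(len(P))]@d['camera_from_world'].T
    return np.c_[d['cx']+d['fx']*c[:,0]/-c[:,2], d['cy']-d['fy']*c[:,1]/-c[:,2]]
def save(n,img,s=1): cv2.imwrite(f'pics/{n}.png',cv2.resize(img[...,::-1],None,fx=s,fy=s,interpolation=cv2.INTER_CUBIC))
E
python3 - <<'E'
from h import *
a=snap('top');b=snap('side')
save('top0',a['img'],1.5);save('side0',b['img'],1.5)
print(r.sense(),r.tips_ahead)
for d in(a,b):print({k:(v if np.size(v)<20 else v.shape) for k,v in d.items()})
E
```

```text
{'time_s': 0.1, 'q': array([ 1.24135731e+00,  4.91470892e-01,  1.55936177e+00,  2.01454897e-05,
        1.09170163e+00, -1.05618363e-01]), 'qd': array([-0.0002823 , -0.00204594, -0.00173656, -0.00065427,  0.00053188,
       -0.00102937]), 'tau': array([ 3.01856802e-03, -6.19453597e+01, -2.62028217e+01, -8.26662404e-05,
        2.86970957e-03, -3.62675564e-06]), 'ee_pos': array([0.13865227, 0.60925159, 0.24781302]), 'orientation': array([ 1.11681488e-01,  9.93743943e-01, -4.57795538e-04, -1.10336875e-04]), 'wrist_force': array([-0.42151038,  0.02443858, -0.20817375]), 'moment': array([-0.02793261, -0.06501545,  0.04691741]), 'finger_force': 0.0, 'gripper_width': 1.0048745509719235} 0.017
{'img': (384, 512, 3), 'range_z': (384, 512), 'fx': 384.02789492025937, 'fy': 384.02789492025937, 'cx': 253.0908917309898, 'cy': 191.57169154052482, 'camera_from_world': array([[-0.01289501, -0.9997744 ,  0.01687802,  0.05612228],
       [ 0.99617311, -0.01138562,  0.0866574 , -0.6213481 ],
       [-0.08644568,  0.01793088,  0.99609519, -1.46803263],
       [ 0.        ,  0.        ,  0.        ,  1.        ]])}
{'img': (384, 512, 3), 'range_z': (384, 512), 'fx': 485.4808750064467, 'fy': 485.4808750064467, 'cx': 248.20625581508156, 'cy': 196.41700123058078, 'camera_from_world': array([[-0.87942019, -0.47583562,  0.01416298,  0.57586354],
       [ 0.36290246, -0.65085319,  0.66685225, -0.2424132 ],
       [-0.30809403,  0.59158311,  0.74505536, -1.75680605],
       [ 0.        ,  0.        ,  0.        ,  1.        ]])}
```

View pics/top0.png

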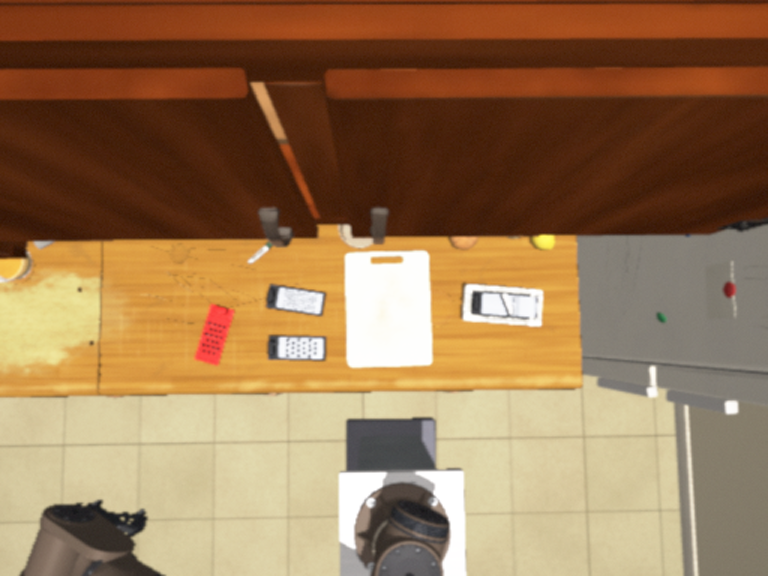

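View pics/side0.png

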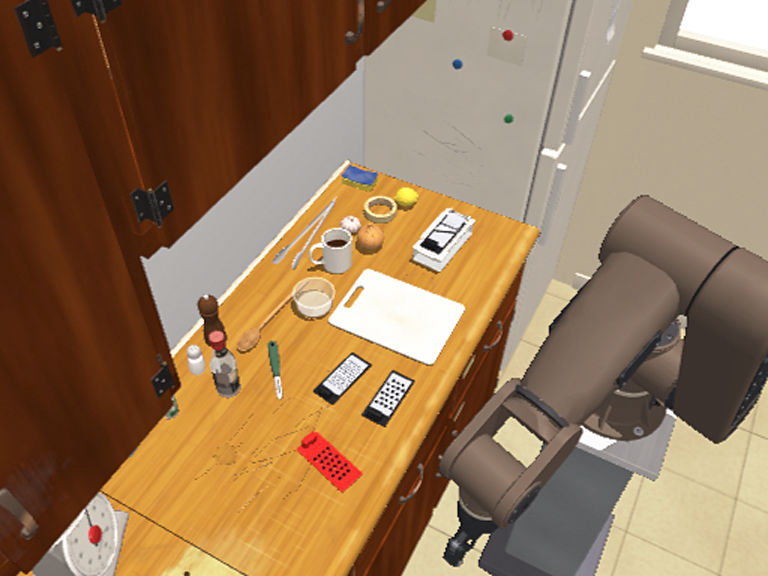

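Top view (1.5x pixels): the grater is at (503,305) with the slicing plate's grip on its left, and the board is at (388,308). The look-alikes are (297,348) with few large holes, (297,299) with many small holes, and a red one at (215,335). The one at (297,348) fits the coarse plate, and I'll confirm that in a crop while measuring.

```bash
cat > m.py <<'E'
from h import *
a=load('top');P=cloud(a);z=P[...,2];img=a['img'].astype(int)
def rect(m,name):
    ys,xs=np.nonzero(m); q=P[ys,xs]; 
    (c,s,ang)=cv2.minAreaRect((q[:,:2]*1000).astype(np.float32))
    print(name,len(q),'c',np.round(c,1),'size',np.round(s,1),'ang',round(ang,1),'z',np.round(np.percentile(q[:,2],[5,50,95])*1000,1),'mean',np.round(q.mean(0)*1000,1))
def box(u0,u1,v0,v1):
    m=np.zeros(z.shape,bool); m[int(v0/1.5):int(v1/1.5),int(u0/1.5):int(u1/1.5)]=1; return m
g=img.sum(2)
for n,b in dict(coarse=box(255,335,328,368),fine=box(255,335,278,320)).items():
    sat=img.max(2)-img.min(2)
    rect(b&(sat<50),n); rect(b&(z>.02),n+' ridge')
b=box(455,550,278,330); rect(b&(z>.045),'grater deck'); rect(b&(z>.045)&(g<250),'dark'); rect(b&(z>.074),'high')
b=box(335,440,240,375); rect(b&(sat<40)&(z<.03),'board')
print('table z',np.median(z[240:245,150:200]))
# wall cabinet height
m=(P[...,0]>.3)&(z>.15)&(z<1.4)&(P[...,0]<.9);print('overhead min x,z',P[m][:,0].min() if m.any() else None, np.percentile(z[m],[1,50]) if m.any() else None)
save('crop',np.hstack([a['img'][180:250,165:225],a['img'][180:250,300:370]]),6)
E
python3 m.py
```

```text
coarse 600 c [469.8 266.9] size [145.3  58.5] ang 89.3 z [-1.5  4.5 25.2] mean [469.9 266.8   5.6]
coarse ridge 41 c [475.1 205.3] size [ 31.  260.4] ang 1.0 z [  23.3   28.3 1515.2] mean [475.4 298.4 209.2]
fine 578 c [573.1 202.3] size [290.5  76.3] ang 72.4 z [-1.3  4.3 25. ] mean [594.2 269.6  10.7]
fine ridge 47 c [544.6 213.1] size [292.5  32.7] ang 63.0 z [  22.6   27.7 1515.2] mean [591.3 298.9 216.9]
grater deck 1218 c [ 564.1 -144.6] size [113.3 448.4] ang 3.8 z [52.2 60.5 72.1] mean [ 571.3 -263.6   69.4]
dark 59 c [529.4 -70.9] size [ 44.7 298.2] ang 22.6 z [57.7 82.5 89.2] mean [ 577.3 -186.4  101.1]
high 51 c [ 553.1 -105.5] size [ 49.8 378.1] ang 10.9 z [  75.1   84.3 1515.2] mean [ 567.4 -162.3  279.7]
board 4151 c [570.   28.4] size [299.4 221.2] ang 0.9 z [ 3.1  9.  14.7] mean [565.1  28.4   8.9]
table z -0.0017149254427352156
overhead min x,z 0.3459893171824783 [0.21466051 1.14968317]
```

View pics/crop.png

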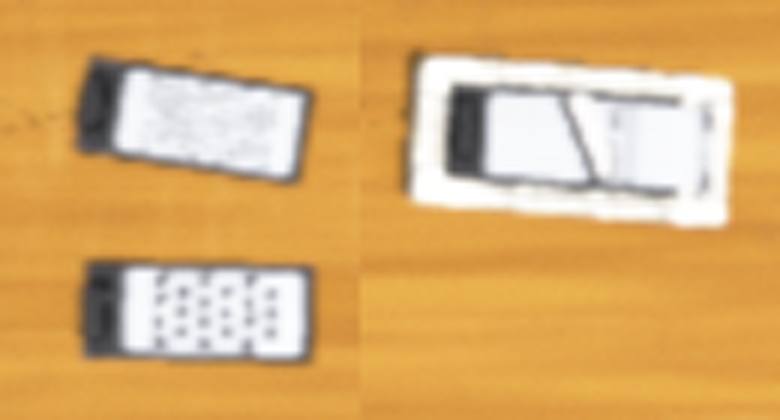

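The left half of the crop confirms it: the lower plate (crop ~(195,310)) has about 21 large holes, so it is the coarse plate. The upper one, at (195,120), is the fine plate. The right half shows the slicing plate with its slanting blade, grip at the left and clip at the right. Next I'll redo the measurements without the depth dropouts.

```bash
cat > m2.py <<'E'
from h import *
for cam in('top','side'):
    a=load(cam);P=cloud(a);z=P[...,2];img=a['img'].astype(int);ok=(a['range_z']>.3)
    sat=img.max(2)-img.min(2); g=img.sum(2)
    X,Y=P[...,0],P[...,1]
    def rect(m,name):
        m=(m&ok).astype(np.uint8); n,l,s,_=cv2.connectedComponentsWithStats(m); 
        if n<2: print(name,'none');return
        m=l==1+np.argmax(s[1:,4]); q=P[m]
        (c,s,ang)=cv2.minAreaRect((q[:,:2]*1000).astype(np.float32))
        C=q[:,:2]-q[:,:2].mean(0); _,_,V=np.linalg.svd(C,full_matrices=False)
        print(cam,name,len(q),'c',np.round(c,1),'size',np.round(s,1),'ang',round(ang,1),'pca',np.round(np.degrees(np.arctan2(V[0,1],V[0,0])),1),'z',np.round(np.percentile(q[:,2],[5,50,95])*1000,1),'mean',np.round(q.mean(0)*1000,1))
    B=lambda x0,x1,y0,y1:(X>x0)&(X<x1)&(Y>y0)&(Y<y1)
    b=B(.42,.512,.16,.36); rect(b&(sat<50),'coarse'); rect(b&(z>.018)&(z<.04),'c ridge')
    b=B(.53,.64,.16,.36); rect(b&(sat<50),'fine'); rect(b&(z>.018)&(z<.04),'f ridge')
    b=B(.48,.68,-.42,-.12); rect(b&(z>.045)&(z<.12),'grater deck'); rect(b&(z>.045)&(z<.12)&(g>630),'white deck');rect(b&(z>.076)&(z<.12),'s ridge');rect(b&(z>.045)&(z<.1)&(g<200),'dark')
    b=B(.38,.76,-.11,.16); rect(b&(sat<40)&(z<.03),'board')
    b=B(.64,.85,-.15,.16)&(z>.07)&(z<.13); rect(b,'mug')
    m=ok&B(.4,.9,-.5,.5)&(z>.13)&(z<1.4); print('overhead',np.round(X[m].min(),3) if m.any() else 0,np.percentile(z[m],[1,5,50]) if m.any() else 0)
E
python3 m2.py
```

```text
top coarse 600 c [469.8 266.9] size [145.3  58.5] ang 89.3 pca -91.0 z [-1.5  4.5 25.2] mean [469.9 266.8   5.6]
top c ridge 37 c [471.1 329.2] size [34.8 12.4] ang 0.9 pca -179.6 z [22.7 28.  31.8] mean [472.5 329.4  27.6]
top fine 576 c [594.7 269.7] size [144.9  61.2] ang 80.7 pca -99.1 z [-1.3  4.3 24.1] mean [594.5 270.3   5.5]
top f ridge 41 c [605.6 331.1] size [16.8 35.1] ang 81.3 pca 172.8 z [22.5 26.6 31.9] mean [605.7 331.6  27. ]
top grater deck 1211 c [ 572.1 -265.4] size [198.  92.] ang 85.1 pca -94.6 z [52.2 60.4 71.1] mean [ 571.8 -265.6   61.1]
top white deck 739 c [ 572.1 -265.5] size [197.7  91.4] ang 84.8 pca -94.5 z [51.3 60.7 69.5] mean [ 570.4 -281.6   60.4]
top s ridge 39 c [ 579.4 -191.3] size [15.  32.2] ang 79.9 pca 172.2 z [80.5 84.  89.2] mean [ 579.2 -191.3   84.2]
top dark 24 c [ 580.2 -190.1] size [13.4 38.5] ang 87.4 pca 170.1 z [59.6 81.9 87.1] mean [ 580.4 -189.    76.9]
top board 4151 c [570.   28.4] size [299.4 221.2] ang 0.9 pca -179.3 z [ 3.1  9.  14.7] mean [565.1  28.4   8.9]
mug none
overhead 0.594 [0.7829842  0.83733458 1.13441957]
side coar
[... 490 characters left out ...]
 96.2] ang 84.8 pca 84.8 z [49.9 61.1 74. ] mean [ 566.3 -254.9   61.6]
side white deck 359 c [ 569.5 -262.3] size [203.7  95.2] ang 85.5 pca 86.2 z [51.  60.9 70. ] mean [ 567.3 -269.    60.9]
side s ridge 32 c [ 574.1 -188. ] size [32.5 20.9] ang 1.9 pca 173.2 z [77.9 83.7 87.7] mean [ 574.4 -187.4   83.4]
side dark 81 c [ 576.  -204.9] size [57.1 59.5] ang 84.8 pca 171.1 z [56.1 66.4 86.1] mean [ 575.6 -190.1   69.8]
side board 3220 c [570.7  29.5] size [309.  230.5] ang 0.6 pca -179.3 z [ 2.9  9.2 15.2] mean [560.5  33.4   9.1]
side mug 255 c [811.6 -55. ] size [107.3  88.1] ang 19.5 pca 92.7 z [ 72.2  88.1 101.6] mean [802.2 -54.9  87.2]
overhead 0.592 [0.15921511 0.77235709 0.86834519]
```

```bash
cat >> h.py <<'E'
from scipy.spatial.transform import Rotation as R
def plan(pts,yaw=None,base=None):
    """world mm points -> tool-frame shifts from the current pose; yaw = world heading of tool y (deg)"""
    s=r.sense(); M=R.from_quat(s['orientation']).as_matrix(); p=s['ee_pos']*1000 if base is None else np.array(base)
    h=np.degrees(np.arctan2(M[1,1],M[0,1]))
    for q in pts: print(q,'->',np.round(M.T@(np.array(q)-p),1))
    print('t',round(s['time_s'],2),'pos',np.round(s['ee_pos']*1000,1),'heading',round(h,2),'tilt z',np.round(M[:,2],4),'turn',None if yaw is None else round(-np.radians(yaw-h),4),'F',np.round(s['wrist_force'],1),'w',round(s['gripper_width'],3),'ff',round(s['finger_force'],1))
E
python3 -c "
from h import *
plan([[440,330,250],[540,-160,230]],85.2)"
```

```text
[440, 330, 250] -> [-355.8 -205.4   -2. ]
[540, -160, 230] -> [-562.1 -661.    18.4]
t 0.1 pos [138.7 609.3 247.8] heading 77.18 tilt z [-3.e-04 -9.e-04 -1.e+00] turn -0.1401 F [-0.4  0.  -0.2] w 1.005 ff 0.0
```

Emit:
carry_out:
  targets:
    - {"tx":-60,"ty":-35,"tz":0}
    - {"tx":-120,"ty":-70,"tz":0}
    - {"tx":-180,"ty":-104,"tz":0}
    - {"tx":-240,"ty":-139,"tz":0}
    - {"tx":-300,"ty":-175,"tz":0}
    - {"tx":-356,"ty":-205,"tz":0,"turn":-0.07}
    - {"tx":-380,"ty":-260,"tz":2,"turn":-0.14}
    - {"tx":-405,"ty":-315,"tz":5,"turn":-0.14}
    - {"tx":-430,"ty":-370,"tz":8,"turn":-0.14}
    - {"tx":-455,"ty":-425,"tz":10,"turn":-0.14}
    - {"tx":-480,"ty":-480,"tz":12,"turn":-0.14}
    - {"tx":-505,"ty":-535,"tz":14,"turn":-0.14}
    - {"tx":-530,"ty":-590,"tz":16,"turn":-0.14}
    - {"tx":-555,"ty":-645,"tz":18,"turn":-0.14}
    - {"tx":-562,"ty":-661,"tz":18,"turn":-0.14}
    - {"tx":-562,"ty":-661,"tz":18,"turn":-0.14}
    - {"tx":-562,"ty":-661,"tz":18,"turn":-0.14}
    - {"tx":-562,"ty":-661,"tz":18,"turn":-0.14}
  fingers: 0.3
  newtons: 60

```text
invalid input
```

```bash
python3 -c "
from h import *
w=snap('wrist');t=snap('top');save('wrist1',w['img'],1.5)
print(w['fx'],w['cx'],w['cy'],np.linalg.inv(w['camera_from_world']))
plan([[577,-190,180]],85.2)"
```

```text
297.3186396354542 257.047072559516 193.48297290574487 [[ 0.2209262  -0.9388785  -0.26400526  0.07108391]
 [ 0.97528981  0.21234851  0.06097465  0.62576022]
 [-0.00118667 -0.27095254  0.96259198  0.3732432 ]
 [ 0.          0.          0.          1.        ]]
[577, -190, 180] -> [-604.8 -682.1   68.4]
t 0.2 pos [138.6 609.3 248. ] heading 77.18 tilt z [-2.e-04 -6.e-04 -1.e+00] turn -0.14 F [ 0.6 -0.1 -0.3] w 1.002 ff 0.0
```

View pics/wrist1.png

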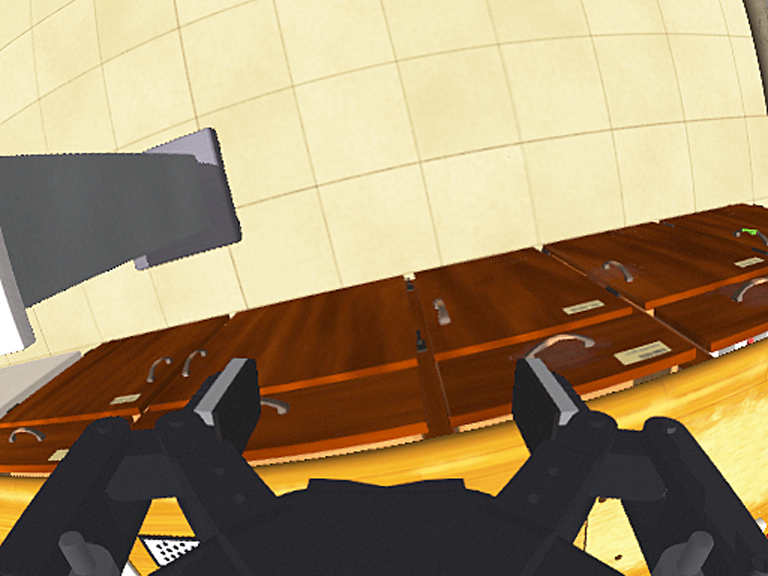

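The wrist view shows only floor and drawers from the start pose: the call was refused, so the arm hasn't moved. I'll resend it with every field filled in.

Emit:
carry_out:
  targets:
    - {"tx":-60,"ty":-35,"tz":0,"turn":0}
    - {"tx":-120,"ty":-70,"tz":0,"turn":0}
    - {"tx":-180,"ty":-104,"tz":0,"turn":0}
    - {"tx":-240,"ty":-139,"tz":0,"turn":0}
    - {"tx":-300,"ty":-175,"tz":0,"turn":0}
    - {"tx":-356,"ty":-205,"tz":0,"turn":-0.07}
    - {"tx":-390,"ty":-260,"tz":2,"turn":-0.14}
    - {"tx":-420,"ty":-315,"tz":5,"turn":-0.14}
    - {"tx":-450,"ty":-370,"tz":8,"turn":-0.14}
    - {"tx":-480,"ty":-425,"tz":10,"turn":-0.14}
    - {"tx":-510,"ty":-480,"tz":12,"turn":-0.14}
    - {"tx":-540,"ty":-535,"tz":14,"turn":-0.14}
    - {"tx":-570,"ty":-590,"tz":16,"turn":-0.14}
    - {"tx":-610,"ty":-637,"tz":18,"turn":-0.14}
    - {"tx":-652,"ty":-682,"tz":18,"turn":-0.14}
    - {"tx":-652,"ty":-682,"tz":18,"turn":-0.14}
    - {"tx":-652,"ty":-682,"tz":18,"turn":-0.14}
    - {"tx":-652,"ty":-682,"tz":18,"turn":-0.14}
  fingers: 0.3
  newtons: 60

```text
time_s: 2.45
ee_pos: [0.6227, -0.1997, 0.23]
orientation: [0.042, 0.999, 0.0, -0.0]
wrist_force: [0.6, -1.1, 0.2]
gripper_width: 0.647
finger_force: 0.0
```

```bash
python3 -c "
from h import *
w=snap('wrist');save('wrist2',w['img'],1.5)
print(np.linalg.inv(w['camera_from_world']))
plan([[577,-190,180]],85.2)"
```

```text
[[ 8.25994514e-02 -9.59497923e-01 -2.69334488e-01  5.53690286e-01]
 [ 9.96582762e-01  7.96235110e-02  2.19748907e-02 -1.92831709e-01]
 [ 3.60495585e-04 -2.70229222e-01  9.62795948e-01  3.55478675e-01]
 [ 0.00000000e+00  0.00000000e+00  0.00000000e+00  1.00000000e+00]]
[577, -190, 180] -> [46.3  5.4 50.3]
t 2.5 pos [ 622.7 -199.3  230.2] heading 85.24 tilt z [-4.e-04  4.e-04 -1.e+00] turn 0.0007 F [0.1 0.1 0.1] w 0.651 ff 0.0
```

View pics/wrist2.png

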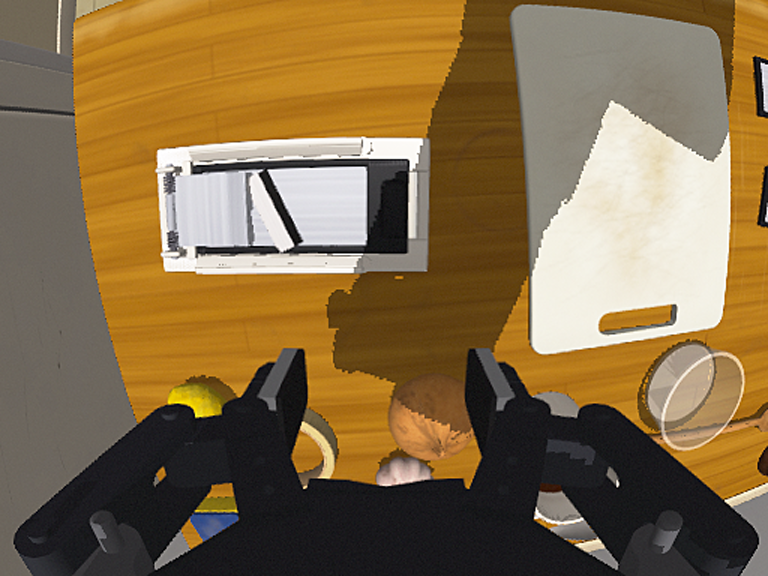

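The wrist view shows the grater at (295,205) with the plate's dark frame and ridge at (387,205), the clip at (215,210), and the deck sides and front bar (420,205). I'll measure from the wrist depth.

```bash
cat >> h.py <<'E'
def wcloud(d):
    z=d['range_z']; h,w=z.shape; u,v=np.meshgrid(np.arange(w),np.arange(h))
    dx,dy=u-d['cx'],v-d['cy']; rr=np.hypot(dx,dy)+1e-9; t=np.tan(np.minimum(rr/d['fx'],1.5))
    p=np.stack([dx/rr*t*z,-dy/rr*t*z,-z,np.ones_like(z)],-1)
    return (p@np.linalg.inv(d['camera_from_world']).T)[...,:3]
def rect(P,m,name):
    n,l,s,_=cv2.connectedComponentsWithStats(m.astype(np.uint8))
    if n<2: return print(name,'none')
    q=P[l==1+np.argmax(s[1:,4])]; c,s,ang=cv2.minAreaRect((q[:,:2]*1000).astype(np.float32))
    V=np.linalg.svd(q[:,:2]-q[:,:2].mean(0),full_matrices=False)[2]
    print(name,len(q),'c',np.round(c,1),'size',np.round(s,1),'ang',round(ang,1),'pca',np.round(np.degrees(np.arctan2(V[0,1],V[0,0])),1),'z',np.round(np.percentile(q[:,2],[5,50,95])*1000,1),'mean',np.round(q.mean(0)*1000,1))
E
python3 - <<'E'
from h import *
a=load('wrist');P=wcloud(a);X,Y,z=np.moveaxis(P,-1,0);g=a['img'].astype(int).sum(2)
b=(X>.48)&(X<.68)&(Y>-.42)&(Y<-.12)
rect(P,b&(z>.045)&(z<.12),'deck')
rect(P,b&(z>.078)&(z<.12),'ridge')
rect(P,b&(z>.050)&(z<.12)&(g<150),'dark')
rect(P,(X>.38)&(X<.76)&(Y>-.11)&(Y<.16)&(z>.006)&(z<.03),'board')
# height map in grater frame, with the guessed pose
c=np.array([.571,-.264]);th=np.radians(-94.8);ex=np.array([np.cos(th),np.sin(th)]);ey=np.array([-ex[1],ex[0]])
gx=((P[...,:2]-c)@ex)*1000;gy=((P[...,:2]-c)@ey)*1000
print('rows gx, cols gy -48..48 step 6')
for x in range(-104,106,8):
    print(x,[ (lambda m:int(round(np.median(z[m])*1000)) if m.any() else -9)(b&(abs(gx-x)<2.5)&(abs(gy-y)<2)) for y in range(-48,49,6)])
E
```

```text
deck 15489 c [ 571.8 -263.7] size [197.3  92. ] ang 84.8 pca -94.9 z [55.1 60.8 69.9] mean [ 571.7 -257.8   61.8]
ridge 648 c [ 579.3 -189.7] size [15.8 34.5] ang 85.2 pca -5.7 z [81.3 84.5 85.8] mean [ 578.8 -190.    84.2]
dark 2013 c [ 573.3 -255.3] size [150.7  63. ] ang 84.7 pca -109.3 z [59.6 61.1 85.4] mean [ 576.5 -220.4   68.3]
board 28692 c [569.7  28.4] size [300.5 220.8] ang 1.0 pca 0.6 z [ 7.9  9.3 10.8] mean [562.8  14.4   9.3]
rows gx, cols gy -48..48 step 6
-104 [-1, -2, -2, -1, -2, -2, -1, -2, -2, -2, -2, -2, -2, 263, 308, -1, -1]
-96 [-1, 56, 56, 56, 55, 52, 52, 51, 52, 52, 52, 51, 52, 290, 305, 241, 240]
-88 [-1, 56, 56, 56, 56, 8, 8, 8, 9, 8, 9, 9, 312, 296, 56, 56, 56]
-80 [-2, 56, 56, 60, 61, 61, 85, 84, 85, 84, 85, 84, 313, 61, 294, 56, 56]
-72 [-2, 56, 56, 60, 60, 61, 85, 85, 85, 85, 85, 85, 61, 61, 300, 56, 56]
-64 [-2, 56, 56, 58, 61, 61, 61, 61, 61, 61, 61, 61, 314, 61, 300, 56, 56]
-56 [-1, 59, 59, 58, 60, 60, 60, 60, 60, 60, 60, 60, 312, 299, 291, 59, 59]
-48 [-1, 64, 61, 60, 60, 60, 60, 60, 60, 60, 60, 60, 310, 294, 310, 64, 62]
-40 [-1, 64, 62, 58, 60, 6
[... 660 characters left out ...]
 61, 66, 66, 66, 67, 67, 66, 66, 67, 61, 60, 64, -9]
40 [0, 64, 61, 60, 61, 64, 64, 64, 64, 64, 64, 64, 64, 61, 60, 64, 65]
48 [-1, 64, 62, 60, 64, 65, 64, 64, 65, 64, 64, 64, 64, 61, 59, 64, 64]
56 [-1, 64, 61, 60, 63, 65, 65, 65, 65, 65, 65, 65, 65, 61, 60, 64, 63]
64 [-1, 64, 62, 60, 65, 65, 65, 66, 65, 66, 66, 65, 65, 61, 60, 64, 63]
72 [-9, 56, 56, 61, 66, 66, 66, 66, 66, 66, 66, 66, 66, 62, 60, 56, -9]
80 [-9, 56, 56, 69, 67, 69, 68, 68, 68, 68, 67, 69, 69, 69, 56, 56, -9]
88 [-1, 56, 56, 69, 56, 55, 56, -9, -9, -9, -9, 67, -9, 69, 56, 56, -9]
96 [-9, 56, 56, 56, 56, 56, 56, 56, 56, 56, 55, 56, 56, 56, 56, 56, -9]
104 [-1, -9, -9, -9, -9, -9, -9, -9, -9, -9, -9, -9, -9, -9, -9, -9, -9]
```

```bash
python3 -c "
from h import *
plan([[579,-190,130],[579,-190,83]],85.1)"
```

```text
[579, -190, 130] -> [ 44.3   5.6 100.3]
[579, -190, 83] -> [ 44.2   5.6 147.3]
t 2.5 pos [ 622.7 -199.3  230.2] heading 85.24 tilt z [-4.e-04  4.e-04 -1.e+00] turn 0.0024 F [0.1 0.1 0.1] w 0.651 ff 0.0
```

Emit:
carry_out:
  targets:
    - {"tx":30,"ty":5.5,"tz":40,"turn":0}
    - {"tx":44,"ty":5.5,"tz":80,"turn":0}
    - {"tx":44,"ty":5.5,"tz":110,"turn":0}
    - {"tx":44,"ty":5.5,"tz":130,"turn":0}
    - {"tx":44,"ty":5.5,"tz":142,"turn":0}
    - {"tx":44,"ty":5.5,"tz":147,"turn":0}
    - {"tx":44,"ty":5.5,"tz":147,"turn":0}
    - {"tx":44,"ty":5.5,"tz":147,"turn":0}

```text
time_s: 3.5
ee_pos: [0.58, -0.1911, 0.084]
orientation: [0.042, 0.999, -0.0, 0.001]
wrist_force: [-0.0, 0.0, -0.2]
gripper_width: 0.652
finger_force: 0.0
```

Emit:
carry_out:
  targets:
    - {"tx":0,"ty":0,"tz":0,"turn":0}
    - {"tx":0,"ty":0,"tz":0,"turn":0}
    - {"tx":0,"ty":0,"tz":0,"turn":0}
    - {"tx":0,"ty":0,"tz":0,"turn":0}
    - {"tx":0,"ty":0,"tz":0,"turn":0}
    - {"tx":0,"ty":0,"tz":0,"turn":0}
  fingers: -1
  newtons: 60

```text
time_s: 4.25
ee_pos: [0.5798, -0.1912, 0.0837]
orientation: [0.042, 0.999, -0.0, 0.0]
wrist_force: [-2.1, 0.8, 5.1]
gripper_width: 0.17
finger_force: 59.3
```

Emit:
carry_out:
  targets:
    - {"tx":0,"ty":5,"tz":-0.5,"turn":0}
    - {"tx":0,"ty":15,"tz":-0.5,"turn":0}
    - {"tx":0,"ty":30,"tz":-0.5,"turn":0}
    - {"tx":0,"ty":45,"tz":-0.5,"turn":0}
    - {"tx":0,"ty":60,"tz":-0.5,"turn":0}
    - {"tx":0,"ty":75,"tz":-0.5,"turn":0}
    - {"tx":0,"ty":75,"tz":-0.5,"turn":0}

```text
time_s: 5.12
ee_pos: [0.586, -0.1149, 0.0837]
orientation: [0.041, 0.999, 0.0, -0.0]
wrist_force: [0.5, -0.3, -0.2]
gripper_width: 0.167
finger_force: 58.8
```

```bash
python3 -c "
from h import *
plan([[573,98,150],[573,98,49],[573,98,39.5]],89.5)
d=snap('wrist');save('wrist3',d['img'],1.5)"
```

```text
[573, 98, 150] -> [ 30.5 211.1 -66.2]
[573, 98, 49] -> [ 30.4 211.1  34.8]
[573, 98, 39.5] -> [ 30.4 211.1  44.3]
t 5.12 pos [ 586.  -114.9   83.7] heading 85.29 tilt z [-3.e-04  5.e-04 -1.e+00] turn -0.0735 F [ 0.5 -0.3 -0.2] w 0.167 ff 58.8
```

View pics/wrist3.png

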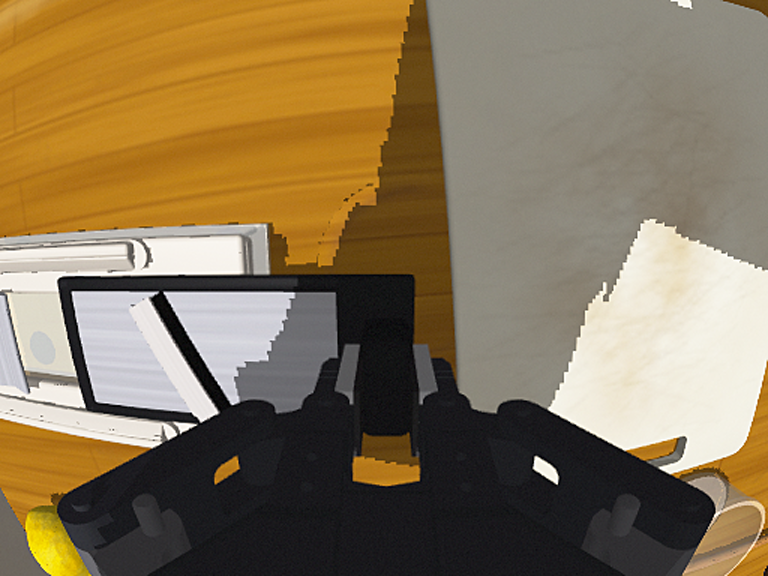

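The plate has been drawn clear: its far edge is at x≈60 px, past the clip's lip at x≈15, and the ridge is held between the pads at (385,385). Next I'll lift it and carry it over the board.

Emit:
carry_out:
  targets:
    - {"tx":0,"ty":0,"tz":-20,"turn":0}
    - {"tx":0,"ty":0,"tz":-50,"turn":0}
    - {"tx":4,"ty":30,"tz":-66,"turn":0}
    - {"tx":10,"ty":70,"tz":-66,"turn":-0.02}
    - {"tx":16,"ty":110,"tz":-66,"turn":-0.04}
    - {"tx":22,"ty":150,"tz":-66,"turn":-0.06}
    - {"tx":28,"ty":190,"tz":-50,"turn":-0.07}
    - {"tx":30,"ty":211,"tz":-25,"turn":-0.07}
    - {"tx":30,"ty":211,"tz":0,"turn":-0.07}
    - {"tx":30,"ty":211,"tz":20,"turn":-0.07}
    - {"tx":30,"ty":211,"tz":33,"turn":-0.07}
    - {"tx":30,"ty":211,"tz":40,"turn":-0.07}
    - {"tx":30,"ty":211,"tz":43,"turn":-0.07}
    - {"tx":30,"ty":211,"tz":43,"turn":-0.07}

```text
time_s: 6.92
ee_pos: [0.5739, 0.0963, 0.0411]
orientation: [0.007, 1.0, 0.0, 0.0]
wrist_force: [0.2, -0.1, -1.2]
gripper_width: 0.173
finger_force: 58.7
```

Emit:
carry_out:
  targets:
    - {"tx":0,"ty":0,"tz":1,"turn":0}
    - {"tx":0,"ty":0,"tz":2,"turn":0}
    - {"tx":0,"ty":0,"tz":2,"turn":0}

```text
time_s: 7.3
ee_pos: [0.5738, 0.0964, 0.0389]
orientation: [0.007, 1.0, 0.0, 0.0]
wrist_force: [-0.3, 0.4, -1.5]
gripper_width: 0.167
finger_force: 58.7
```

Emit:
carry_out:
  targets:
    - {"tx":0,"ty":0,"tz":0.5,"turn":0}
    - {"tx":0,"ty":0,"tz":1,"turn":0}
    - {"tx":0,"ty":0,"tz":1,"turn":0}

```text
time_s: 7.68
ee_pos: [0.5738, 0.0964, 0.0382]
orientation: [0.007, 1.0, 0.0, 0.0]
wrist_force: [-1.8, 0.0, 5.0]
gripper_width: 0.168
finger_force: 59.5
```

Emit:
carry_out:
  targets:
    - {"tx":0,"ty":0,"tz":0,"turn":0}
    - {"tx":0,"ty":0,"tz":0,"turn":0}
    - {"tx":0,"ty":0,"tz":0,"turn":0}
    - {"tx":0,"ty":0,"tz":-10,"turn":0}
    - {"tx":0,"ty":0,"tz":-40,"turn":0}
    - {"tx":0,"ty":0,"tz":-80,"turn":0}
    - {"tx":0,"ty":0,"tz":-120,"turn":0}
    - {"tx":0,"ty":50,"tz":-160,"turn":0}
    - {"tx":0,"ty":110,"tz":-180,"turn":0}
    - {"tx":0,"ty":170,"tz":-190,"turn":0}
    - {"tx":0,"ty":220,"tz":-190,"turn":0}
    - {"tx":0,"ty":220,"tz":-190,"turn":0}
    - {"tx":0,"ty":220,"tz":-190,"turn":0}
  fingers: 0.3

```text
time_s: 9.3
ee_pos: [0.5765, 0.3161, 0.228]
orientation: [0.007, 1.0, -0.0, -0.0]
wrist_force: [-0.8, -0.1, 0.2]
gripper_width: 0.649
finger_force: 0.0
```

```bash
python3 - <<'E'
from h import *
a=snap('wrist');P=wcloud(a);X,Y,z=np.moveaxis(P,-1,0);i=a['img'].astype(int);g=i.sum(2);sat=i.max(2)-i.min(2)
save('wrist4',a['img'],1.5)
b=(X>.42)&(X<.512)&(Y>.16)&(Y<.37)
rect(P,b&(z>.018)&(z<.04),'c ridge'); rect(P,b&(sat<60)&(z>.002)&(z<.04),'coarse')
b=(X>.51)&(X<.64)&(Y>-.08)&(Y<.14)
rect(P,b&(z>.034)&(z<.06),'s ridge'); rect(P,b&(z>.0125)&(z<.06),'slicing'); rect(P,(X>.38)&(X<.76)&(Y>-.11)&(Y<.16)&(z>.006)&(z<.03),'board')
plan([[470.5,331.5,100],[470.5,331.5,28]],89.3)
E
```

```text
c ridge 501 c [471.9 332.7] size [17.6 35.8] ang 89.4 pca -1.3 z [25.4 28.4 30. ] mean [472.6 332.4  28.2]
coarse 6564 c [470.  267.8] size [149.6  64.2] ang 88.4 pca -92.1 z [ 3.   4.4 28.1] mean [470.4 269.6   6.2]
s ridge 321 c [572.7  98.5] size [17.3 35.8] ang 89.0 pca -0.7 z [35.2 38.9 40.3] mean [572.1  99.6  38.5]
slicing 3497 c [571.8  32.7] size [152.8  64. ] ang 88.8 pca -89.9 z [13.6 15.1 38.8] mean [571.2  42.8  17.7]
board 21733 c [570.   29.7] size [300.3 221. ] ang 1.0 pca -1.2 z [ 8.1  9.6 15.3] mean [559.6  45.4  10.3]
[470.5, 331.5, 100] -> [106.4  14.4 128. ]
[470.5, 331.5, 28] -> [106.4  14.4 200. ]
t 9.35 pos [576.7 315.6 228. ] heading 89.18 tilt z [-1.e-04 -2.e-04 -1.e+00] turn -0.0021 F [-0.1 -0.3  0.3] w 0.652 ff 0.0
```

View pics/wrist4.png

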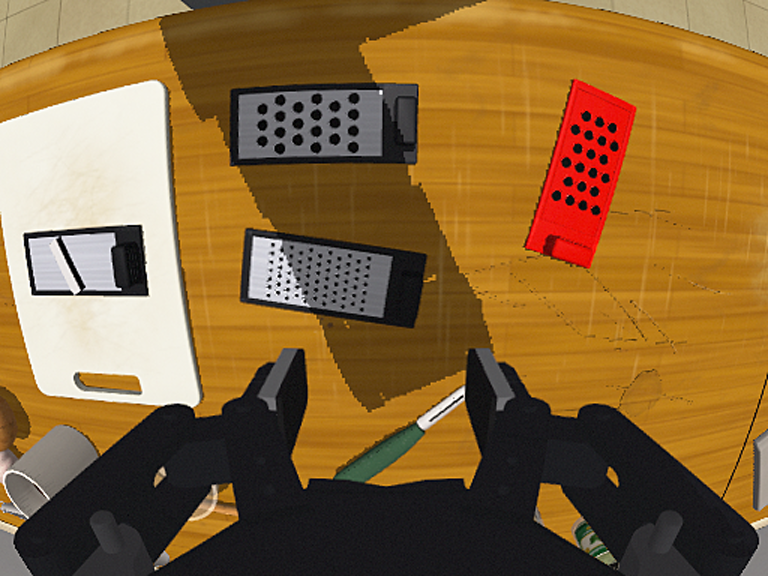

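The slicing plate lies flat on the board (85,260). The coarse plate (21 large holes) is at (325,123) with its ridge at (405,122). The fine plate at (335,280) is undisturbed and the red one is at (580,175). I'll grasp the coarse plate.

Emit:
carry_out:
  targets:
    - {"tx":50,"ty":8,"tz":30,"turn":0}
    - {"tx":90,"ty":14,"tz":70,"turn":0.01}
    - {"tx":105,"ty":15,"tz":110,"turn":0.01}
    - {"tx":105,"ty":15,"tz":145,"turn":0.01}
    - {"tx":105,"ty":15,"tz":175,"turn":0.01}
    - {"tx":105,"ty":15,"tz":192,"turn":0.01}
    - {"tx":105,"ty":15,"tz":200,"turn":0.01}
    - {"tx":105,"ty":15,"tz":200,"turn":0.01}
    - {"tx":105,"ty":15,"tz":200,"turn":0.01}

```text
time_s: 10.48
ee_pos: [0.4724, 0.333, 0.0287]
orientation: [0.012, 1.0, 0.0, 0.001]
wrist_force: [-0.4, -0.4, 0.7]
gripper_width: 0.649
finger_force: 0.0
```

Emit:
carry_out:
  targets:
    - {"tx":0,"ty":0,"tz":0,"turn":0}
    - {"tx":0,"ty":0,"tz":0,"turn":0}
    - {"tx":0,"ty":0,"tz":0,"turn":0}
    - {"tx":0,"ty":0,"tz":0,"turn":0}
    - {"tx":0,"ty":0,"tz":0,"turn":0}
    - {"tx":0,"ty":0,"tz":0,"turn":0}
  fingers: -1
  newtons: 60

```text
time_s: 11.22
ee_pos: [0.4721, 0.333, 0.0284]
orientation: [0.012, 1.0, 0.0, 0.0]
wrist_force: [-0.5, 0.1, 5.8]
gripper_width: 0.169
finger_force: 59.4
```

```bash
python3 -c "
from h import *
plan([[470,300,140],[579,-60,160]],85.1)"
```

```text
[470, 300, 140] -> [   1.3  -33.  -111.6]
[579, -60, 160] -> [-116.3 -390.3 -131.7]
t 11.22 pos [472.1 333.   28.4] heading 88.64 tilt z [ 7.e-04  5.e-04 -1.e+00] turn 0.0618 F [-0.5  0.1  5.8] w 0.169 ff 59.4
```

Emit:
carry_out:
  targets:
    - {"tx":0,"ty":0,"tz":-15,"turn":0}
    - {"tx":0,"ty":0,"tz":-45,"turn":0}
    - {"tx":0,"ty":-10,"tz":-80,"turn":0}
    - {"tx":-5,"ty":-40,"tz":-105,"turn":0}
    - {"tx":-18,"ty":-85,"tz":-110,"turn":0.01}
    - {"tx":-31,"ty":-130,"tz":-110,"turn":0.02}
    - {"tx":-44,"ty":-175,"tz":-110,"turn":0.03}
    - {"tx":-57,"ty":-220,"tz":-110,"turn":0.04}
    - {"tx":-70,"ty":-265,"tz":-110,"turn":0.05}
    - {"tx":-83,"ty":-310,"tz":-110,"turn":0.063}
    - {"tx":-96,"ty":-355,"tz":-110,"turn":0.063}
    - {"tx":-109,"ty":-400,"tz":-110,"turn":0.063}
    - {"tx":-120,"ty":-440,"tz":-110,"turn":0.063}
    - {"tx":-123,"ty":-455,"tz":-110,"turn":0.063}
    - {"tx":-123,"ty":-455,"tz":-110,"turn":0.063}
    - {"tx":-123,"ty":-455,"tz":-110,"turn":0.063}
    - {"tx":-123,"ty":-455,"tz":-110,"turn":0.063}

```text
time_s: 13.35
ee_pos: [0.584, -0.1237, 0.1379]
orientation: [0.043, 0.999, 0.0, -0.0]
wrist_force: [0.5, 0.5, -1.5]
gripper_width: 0.171
finger_force: 58.7
```

```bash
cat > p.py <<'E'
from h import *
a=snap('wrist');P=wcloud(a);X,Y,z=np.moveaxis(P,-1,0)
s=r.sense();t=s['ee_pos']*1000
th=np.radians(-95.0);c=np.array([571.8,-264.0]);ex=np.array([np.cos(th),np.sin(th)]);ey=np.array([-ex[1],ex[0]])
gx=(P[...,:2]*1000-c)@ex;gy=(P[...,:2]*1000-c)@ey
tg=np.array([(t[:2]-c)@ex,(t[:2]-c)@ey]);print('TCP grater',np.round(tg,1),t[2])
zt=t[2]-23.4
m=(gx>tg[0]+16)&(gx<tg[0]+150)&(abs(gy)<60)&(abs(z*1000-zt)<7)
rect(P,m,'plate')
q=P[m]*1000; A=np.c_[gx[m],gy[m],np.ones(len(q))]; k=np.linalg.lstsq(A,q[:,2],rcond=None)[0]; print('slope gx,gy',k[:2],'z mean',q[:,2].mean(),'expect',zt)
# both long edges along gx
for x in np.arange(tg[0]+20,tg[0]+140,20):
    b=m&(abs(gx-x)<3); print(int(x),np.round([np.percentile(gy[b],1),np.percentile(gy[b],99)],1) if b.sum()>20 else None)
print('far edge gx',np.percentile(gx[m],99.5))
plan([])
E
python3 p.py
```

```text
TCP grater [-140.7   -0. ] 137.93829076025068
plate 15693 c [ 576.8 -200.9] size [123.   64.7] ang 85.3 pca -87.2 z [112.6 113.7 114.8] mean [ 571.8 -197.1  113.7]
slope gx,gy [ 0.00096853 -0.00220078] z mean 113.71430194801789 expect 114.53829076025067
-120 [-32.4  -0.6]
-100 [-32.4  22.1]
-80 [-32.3  20.3]
-60 [-32.1  30.5]
-40 [-32.2  30.8]
-20 [-32.   30.5]
far edge gx -3.4432765033855666
t 13.4 pos [ 584.  -123.9  137.9] heading 85.1 tilt z [-0.e+00  1.e-04 -1.e+00] turn None F [-0.2 -0.  -0.3] w 0.17 ff 58.7
```

Emit:
carry_out:
  targets:
    - {"tx":-1,"ty":0,"tz":15,"turn":0}
    - {"tx":-1,"ty":0,"tz":30,"turn":0}
    - {"tx":-1,"ty":0,"tz":42,"turn":0}
    - {"tx":-1,"ty":0,"tz":49,"turn":0}
    - {"tx":-1,"ty":0,"tz":52,"turn":0}
    - {"tx":-1,"ty":0,"tz":53,"turn":0}
    - {"tx":-1,"ty":0,"tz":53,"turn":0}

```text
time_s: 14.28
ee_pos: [0.5853, -0.1251, 0.0851]
orientation: [0.043, 0.999, -0.0, 0.0]
wrist_force: [0.6, 0.2, -0.8]
gripper_width: 0.171
finger_force: 58.7
```

```bash
python3 p.py; python3 -c "
from h import *
save('wrist5',load('wrist')['img'],1.5)"
```

```text
TCP grater [-139.6    1.3] 85.11785937314421
plate 20716 c [ 576.7 -207.7] size [134.2  91.4] ang 85.2 pca -84.3 z [55.8 60.8 63.4] mean [ 569.  -203.8   60.5]
slope gx,gy [0.00576721 0.02212759] z mean 60.479978025091505 expect 61.717859373144215
-119 [-31.2   0.6]
-99 [-43.2  23.2]
-79 [-44.5  21.2]
-59 [-44.7  31.4]
-39 [-45.   42.8]
-19 [-45.   43.9]
far edge gx 8.660026157132569
t 14.32 pos [ 585.3 -125.1   85.1] heading 85.02 tilt z [ 6.e-04 -1.e-04 -1.e+00] turn None F [-0.3  0.1 -1.2] w 0.171 ff 58.7
```

View pics/wrist5.png

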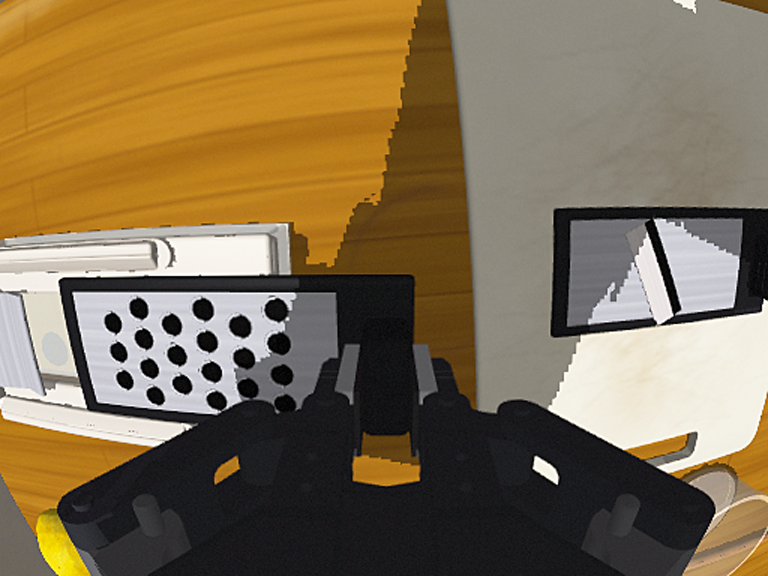

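The coarse plate sits over the ledges between the guides. Its far edge is at x≈60 px, with the clip's lip further ahead at x≈20–45. I'll settle it and slide it in.

Emit:
carry_out:
  targets:
    - {"tx":0,"ty":-2,"tz":0.6,"turn":0}
    - {"tx":0,"ty":-8,"tz":0.8,"turn":0}
    - {"tx":0,"ty":-14,"tz":0.8,"turn":0}
    - {"tx":0,"ty":-18,"tz":0.8,"turn":0}
    - {"tx":0,"ty":-20,"tz":0.8,"turn":0}

```text
time_s: 14.95
ee_pos: [0.5836, -0.1453, 0.0844]
orientation: [0.044, 0.999, 0.0, 0.0]
wrist_force: [0.7, 4.2, 5.3]
gripper_width: 0.174
finger_force: 59.6
```

Emit:
carry_out:
  targets:
    - {"tx":0,"ty":-5,"tz":0,"turn":0}
    - {"tx":0,"ty":-10,"tz":0,"turn":0}
    - {"tx":0,"ty":-15,"tz":0,"turn":0}
    - {"tx":0,"ty":-20,"tz":0,"turn":0}
    - {"tx":0,"ty":-20,"tz":0,"turn":0}

```text
time_s: 15.58
ee_pos: [0.5817, -0.1645, 0.0844]
orientation: [0.044, 0.999, 0.0, 0.0]
wrist_force: [0.1, 7.2, 7.1]
gripper_width: 0.17
finger_force: 59.9
```

Emit:
carry_out:
  targets:
    - {"tx":0,"ty":-5,"tz":0,"turn":0}
    - {"tx":0,"ty":-10,"tz":0,"turn":0}
    - {"tx":0,"ty":-15,"tz":0,"turn":0}
    - {"tx":0,"ty":-20,"tz":0,"turn":0}
    - {"tx":0,"ty":-22,"tz":0,"turn":0}
    - {"tx":0,"ty":-22,"tz":0,"turn":0}

```text
time_s: 16.32
ee_pos: [0.5798, -0.1864, 0.0844]
orientation: [0.044, 0.999, 0.0, 0.0]
wrist_force: [-0.1, 8.0, 7.4]
gripper_width: 0.173
finger_force: 59.9
```

Emit:
carry_out:
  targets:
    - {"tx":0,"ty":-1,"tz":0,"turn":0}
    - {"tx":0,"ty":-2,"tz":0,"turn":0}
    - {"tx":0,"ty":-2,"tz":0,"turn":0}

```text
time_s: 16.7
ee_pos: [0.5796, -0.1881, 0.0844]
orientation: [0.044, 0.999, 0.001, 0.0]
wrist_force: [1.1, 8.3, 7.8]
gripper_width: 0.172
finger_force: 59.9
```

Emit:
carry_out:
  targets:
    - {"tx":0,"ty":-1,"tz":0,"turn":0}
    - {"tx":0,"ty":-1.5,"tz":0,"turn":0}
    - {"tx":0,"ty":-1.5,"tz":0,"turn":0}

```text
time_s: 17.08
ee_pos: [0.5795, -0.1896, 0.0844]
orientation: [0.043, 0.999, 0.001, 0.0]
wrist_force: [0.8, 9.3, 8.3]
gripper_width: 0.174
finger_force: 59.9
```

Emit:
carry_out:
  targets:
    - {"tx":0,"ty":-0.5,"tz":0,"turn":0}
    - {"tx":0,"ty":-1,"tz":0,"turn":0}
    - {"tx":0,"ty":-1,"tz":0,"turn":0}

```text
time_s: 17.45
ee_pos: [0.5794, -0.1906, 0.0844]
orientation: [0.043, 0.999, 0.001, 0.0]
wrist_force: [0.9, 9.8, 7.7]
gripper_width: 0.171
finger_force: 59.9
```

Emit:
carry_out:
  targets:
    - {"tx":0,"ty":-0.5,"tz":-0.2,"turn":0}
    - {"tx":0,"ty":-1,"tz":-0.2,"turn":0}
    - {"tx":0,"ty":-1,"tz":-0.2,"turn":0}

```text
time_s: 17.82
ee_pos: [0.5793, -0.1917, 0.0844]
orientation: [0.043, 0.999, 0.001, -0.0]
wrist_force: [0.6, 8.1, 6.1]
gripper_width: 0.173
finger_force: 59.7
```

Emit:
carry_out:
  targets:
    - {"tx":0,"ty":-0.5,"tz":0,"turn":0}
    - {"tx":0,"ty":-1,"tz":0,"turn":0}
    - {"tx":0,"ty":-1,"tz":0,"turn":0}

```text
time_s: 18.2
ee_pos: [0.5792, -0.1921, 0.0844]
orientation: [0.044, 0.999, 0.001, -0.0]
wrist_force: [1.5, 12.7, 6.0]
gripper_width: 0.167
finger_force: 59.7
```

Emit:
carry_out:
  targets:
    - {"tx":0,"ty":-0.5,"tz":0,"turn":0}
    - {"tx":0,"ty":-1,"tz":0,"turn":0}
    - {"tx":0,"ty":-1,"tz":0,"turn":0}

```text
time_s: 18.58
ee_pos: [0.5792, -0.1922, 0.0844]
orientation: [0.044, 0.999, 0.001, -0.0]
wrist_force: [3.7, 19.3, 6.7]
gripper_width: 0.171
finger_force: 59.9
```

It's firmly against the stop: the force rises to 19 N with no further travel. I'll relax the push, release and retreat to look.

Emit:
carry_out:
  targets:
    - {"tx":0,"ty":1.2,"tz":-0.3,"turn":0}
    - {"tx":0,"ty":1.2,"tz":-0.3,"turn":0}

```text
time_s: 18.82
ee_pos: [0.5792, -0.1921, 0.0844]
orientation: [0.043, 0.999, 0.001, -0.0]
wrist_force: [2.3, 10.2, 1.8]
gripper_width: 0.173
finger_force: 59.5
```

Emit:
carry_out:
  targets:
    - {"tx":0,"ty":0,"tz":0,"turn":0}
    - {"tx":0,"ty":0,"tz":0,"turn":0}
    - {"tx":0,"ty":0,"tz":0,"turn":0}
    - {"tx":0,"ty":0,"tz":-8,"turn":0}
    - {"tx":0,"ty":0,"tz":-30,"turn":0}
    - {"tx":0,"ty":0,"tz":-70,"turn":0}
    - {"tx":-20,"ty":-3,"tz":-115,"turn":0}
    - {"tx":-44,"ty":-6,"tz":-146,"turn":0}
    - {"tx":-44,"ty":-6,"tz":-146,"turn":0}
    - {"tx":-44,"ty":-6,"tz":-146,"turn":0}
    - {"tx":-44,"ty":-6,"tz":-146,"turn":0}
  fingers: 0.3

```text
time_s: 20.2
ee_pos: [0.6217, -0.2027, 0.2294]
orientation: [0.043, 0.999, 0.0, -0.001]
wrist_force: [0.3, -0.4, -0.6]
gripper_width: 0.651
finger_force: 0.0
```

```bash
python3 - <<'E'
from h import *
a=snap('wrist');P=wcloud(a);X,Y,z=np.moveaxis(P,-1,0);g=a['img'].astype(int).sum(2)
save('wrist6',a['img'],1.5)
b=(X>.48)&(X<.68)&(Y>-.42)&(Y<-.12)
rect(P,b&(z>.045)&(z<.12),'deck');rect(P,b&(z>.078)&(z<.12),'ridge');rect(P,b&(z>.050)&(z<.12)&(g<150),'dark')
rect(P,(X>.51)&(X<.64)&(Y>-.08)&(Y<.14)&(z>.0125)&(z<.06),'slicing')
c=np.array([571.8,-264.]);th=np.radians(-95);ex=np.array([np.cos(th),np.sin(th)]);ey=np.array([-ex[1],ex[0]])
gx=(P[...,:2]*1000-c)@ex;gy=(P[...,:2]*1000-c)@ey
for x in range(-88,76,8): print(x,[(lambda m:int(round(np.median(z[m])*1000)) if m.any() else -9)(b&(abs(gx-x)<2.5)&(abs(gy-y)<2)) for y in range(-48,49,8)])
plan([])
E
```

```text
deck 15590 c [ 572.1 -263.4] size [197.3  91.9] ang 85.1 pca -94.8 z [55.  60.7 70.1] mean [ 571.7 -258.1   61.8]
ridge 659 c [ 578.8 -190.8] size [15.9 35.4] ang 85.1 pca -5.1 z [79.5 84.4 85.8] mean [ 578.5 -190.9   84.1]
dark 1689 c [ 573.2 -256.1] size [149.5  62.8] ang 85.1 pca 101.3 z [59.7 61.4 85.4] mean [ 587.1 -213.6   70. ]
slicing 4758 c [571.9  32.2] size [151.7  64.8] ang 89.1 pca 89.1 z [13.5 15.  35.8] mean [571.5  28.4  16.6]
-88 [-9, 56, 56, 55, 8, 8, 8, 8, 8, 309, 310, 56, -9]
-80 [-9, 56, 56, 61, 72, 84, 84, 84, 84, 311, 291, 56, -9]
-72 [-9, 56, 56, 61, 84, 85, 85, 85, 84, 314, 301, 56, -9]
-64 [-9, 56, 56, 355, 61, 61, 61, 61, 61, 61, 301, 56, -9]
-56 [-9, 59, 56, 60, 60, 61, 61, 60, 60, 312, 294, 59, -9]
-48 [-9, 64, 56, 60, 60, 60, 60, 60, 60, 311, 60, 63, -9]
-40 [-9, 64, 56, 60, 61, 60, 60, 60, 60, 61, 305, 240, 238]
-32 [-1, 64, 56, 60, 60, 60, 60, 60, 60, 60, 265, 63, 62]
-24 [-2, 64, 56, 60, 60, 60, 60, 61, 60, 60, 259, 270, 270]
-16 [-9, 64, 57, 60, 60, 60, 60, 60, 61, 61, 283, 302, 289]
-8 [-9, 64, 56, 60, 60, 60, 60, 60, 60, 60, 300, 314, 272]
0 [-9, 63, 56, 60, 60, 60, 60, 60, 60, 60, 309, 63, -9]
8 [-2, 64, 56, 60, 60, 60, 60, 60, 60, 60, 61, 63, -9]
16 [-9, 63, 56, 60, 60, 60, 60, 60, 60, 60, 61, 63, -9]
24 [-9, 64, 56, 61, 68, 69, 68, 69, 68, 69, 61, 63, -9]
32 [-2, 63, 56, 66, 66, 67, 67, 66, 66, 66, 61, 63, -9]
40 [-9, 64, 56, 63, 64, 64, 64, 64, 64, 63, 60, 63, -9]
48 [-1, 63, 57, 64, 65, 64, 64, 64, 64, 64, 60, 63, -9]
56 [-9, 64, 56, 65, 65, 65, 64, 65, 65, 65, 60, 64, -9]
64 [-9, 63, 57, 65, 65, 65, 66, 65, 65, 65, 60, 63, -9]
72 [-1, 56, 61, 65, 66, 65, 66, 66, 66, 66, 61, 56, 55]
t 20.25 pos [ 621.8 -202.7  229.5] heading 85.02 tilt z [-1.6e-03  8.0e-04 -1.0e+00] turn None F [ 0.9  0.  -0.3] w 0.654 ff 0.0
```

View pics/wrist6.png

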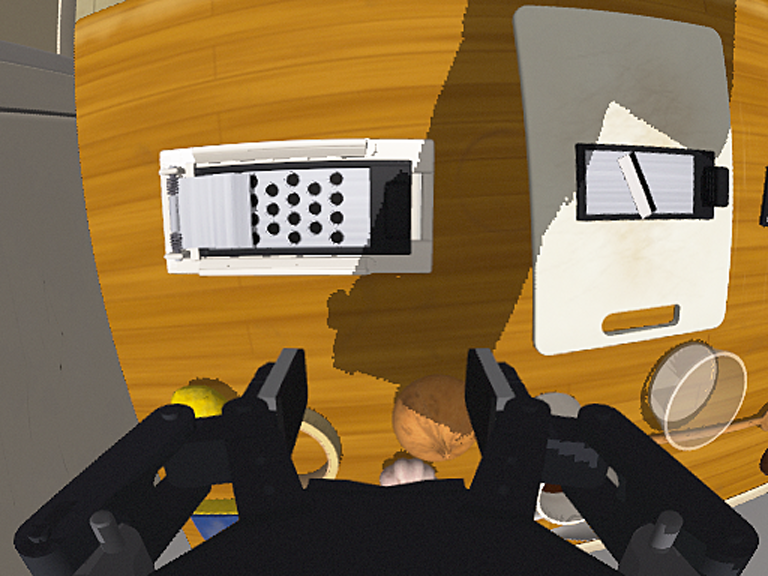

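The coarse plate is home in the deck at (300,208), with its ridge at the open front at (400,208) and the clip lying flat on it at (215,210). It sits within 1 mm of the slicing plate's original spot. The slicing plate lies flat on the board at (650,182), and the gripper is clear of everything.

```bash
python3 -c "
from plant import r
print(r.hand_in())"
```

```text
the job is handed in; nothing more can be done
None
```

The job is handed in (no verdict was returned): the coarse plate is home against the stop with the clip resting on it, and the slicing plate lies flat on the board. Both are let go, and the fine plate, mug and onion were never touched.

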